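# Seat the burr carrier in the herb mill

## Task

Two identical countertop mills stand on the counter. On one of them the burr carrier has not dropped in: it sits up on the rim, its two lugs out of line with the two notches. Turn that carrier by its black grip bar until the lugs drop into the notches and it lies fully home, flush with the rim, then let go; leave the carrier in the other mill, which is already home, as it is.

Things in the scene. Friction and masses are not known exactly. Their poses are not given: they have to be found in the camera images.
- carrier_grip (a point): carrier to seat: loose steel disc (54 mm wide, 26 thick, 0.25 kg), two opposite lugs (12 wide, 14 thick, 84 over the tips), upright black grip bar on top, 14 thick (y), 46 long (x), 44 tall. Point: centre of the bar, 22 mm above the flat top of disc and lugs. x along lugs and bar, z up; a half turn is the same. At the start the lugs rest on the rim, disc 12 mm down in the bore.
- mill_mouth (a point): its mill: fixed, round, aluminium, 125 mm wide, 80 tall. Point: centre of the mouth, level with the rim. x along the two rim notches (half turn same), z up. Bore 62 wide, 28 deep; notches 28 wide, 14 deep, reaching 46 mm from the axis: lugs drop in when within about 8 degrees. Grip point is 36 mm above this point while the carrier is up on the rim, 22 mm when home (lug tops flush with rim).
- carrier_b_grip (a point): the same point of the other, identical carrier, already home in the other identical mill (22 mm above that rim); leave it alone. The mills stand at least 250 mm apart, centre to centre. Tall goods (up to 0.35 m) stand along the back of the counter and at its ends, close behind the mills: pass over them or in front.

How it is judged:
At the end, for the whole second after the job is handed in: The carrier lies home in its mill: its top flush with the rim within 4 mm, on the mill's axis within 12 mm, its lugs along the notches within 20 degrees, upright within 7 degrees and at rest; the other carrier is within 15 mm of where it was (z of carrier_grip in the frame of mill_mouth below 0.026 m and horizontal distance between carrier_grip and mill_mouth below 0.012 m and angle between the x axis of carrier_grip and the x axis of mill_mouth, either way round below 0.35 rad and angle between carrier_grip's own z axis and vertical below 0.12 rad and linear speed of carrier below 0.02 m/s and distance of carrier_b_grip from where it was at the start of the episode below 0.015 m); the robot touches nothing.
It fails at once if the carrier that is already home in the other mill is pulled out or shifted by more than 15 mm (distance of carrier_b_grip from where it was at the start of the episode above 0.015 m).
It also fails if it takes over 38 s, if anything falls off the work surface, if the arm or the gripper's body presses on something with over 40 N, if the wrist force passes 120 N, or if a joint passes its speed limit or range.

## Robot

A 6-joint arm with a two-finger parallel gripper is mounted at the origin on a cart in front of the work surface, level with it; the furniture and walls round the work are solid. World frame = base frame: x ahead of the robot, y to its left, z up, the work surface at z = 0. Lengths are in m, angles in rad, forces in N, time in s.
With the tool pointing down it reaches from about 0.35 to 0.975 m from the base axis. Payload 4.9 kg.
Tool frame: the origin (TCP) lies between the finger pads; the fingertips stand 14 mm ahead of it and the grasp point (between the pads) lies 5 mm behind it (manip.tcp_to_tips is the distance from the TCP to the fingertips, in m); z points along the fingers, y is the line along which they close (so a half turn about z gives the same grasp; the last joint's range is limited). The gripper opens to 85 mm and grips with 20 to 120 N. Pads are 22 mm wide; open, the fingers measure 114 mm over their backs; the gripper's body (76 mm by 85 mm) begins 54 mm behind the grasp point. The pads swing forward as they close: fully open they stand 13 mm farther back than shut.
Start: joints at [-1.229, 0.053, 1.613, -0, 1.476, -0.119], TCP at [0.278, -0.56, 0.245] pointing down, gripper open.
Joint ranges: [-3.01, 3.01], [-1.01, 2.22], [0.06, 2.58], [-1.02, 4.17], [0.09, 2.62], [-3.14, 3.14]. Speed limits (rad/s): [2.57, 2.57, 3.14, 3.14, 3.14, 3.14].

## Interface

Orientations are given as a unit quaternion [w, x, y, z].
In Python, from plant import manip gives the robot as it stands.
- The arm moves only by the tool servo_tool, never from a script. Its argument "moves" is a list that holds one entry, the list of rows, each a list of 7 numbers: the shift along the tool's x, y, z in mm, then the turn, a rotation vector about the tool's x, y, z in degrees, then the finger opening in mm, from 0 to 85.4. In form: [[[x, y, z, ax, ay, az, fingers], ...]]. A call has 1 to 12 rows; each row shifts and turns the commanded pose from where the row before left it, along the tool's axes as they then stand; what a row does not reach is not made up. A row lasts 1/8 s, in which the tool goes at most 62.5 mm and 10.7 degrees, less where a joint would pass 70% of its speed; a pose out of reach is approached as far as the arm can. A call with a gripper value outside its range is refused whole. The fingers move at their own pace and stop on an object; the grip force is fixed at half the most. Time passes only in rows, so rows that do not move let the fingers close. It gives the time, the measured TCP pose, the force, the opening and the grip force at its end, in the units of the state.
- manip.state(): the state, without advancing time (a new reading comes with each control period).
- manip.grab_frame(name): name is "side" or "top" or "wrist"; returns a dict with "image" (420x560x3 uint8, blue, green, red), "mtx" (3x3 intrinsics, pixels), "dist_coeffs" ([k1, k2, p1, p2, k3] as OpenCV has them; the pictures are not rectified), "eye" and "rotation" of the camera in the world. Camera axes: x right, y down, z forward; pixel columns grow to the right and rows downward; lengths in m; the calibration is good to about 2 mm. A picture is of the moment at which its call begins. There is no depth.
- manip.job_done(): hands the job in; it is judged then, once.
The state is a dict: "time": time; "joint_pos": joint angles; "joint_vel": joint speeds; "joint_efforts": joint torques, N m; "tool_pos": TCP position; "tool_rot": TCP orientation; "contact_force": force on the tool from outside, world axes, zero at the start; "ft_torque": the same for the moment, N m; "gripper_width": opening from 0.0 (shut) to 1.0 (fully open); "grasp_force": force on a finger pad.
Only numpy, scipy, OpenCV 4.12 (cv2) and the standard library are available. Lean on these libraries where they do the work, as an engineer would, in place of code of your own. Each camera call takes 0.05 s, during which the arm holds its last target. There are 200 camera calls.

## Working session

There is one attempt and no reset: what is moved stays moved. The work goes in short steps, Python scripts to look and compute and a tool call to move; the robot and the scene stay as the last step left them, time stands still between calls to the robot, and variables do not carry over. Pictures are saved under pics/ and viewed, at most 10 in all, crops included, and the job is handed in when it is done.

Besides the shell and the picture viewer there is one more tool, called after "Call:" as name(argument=value, ...), one argument or row to a line, values as JSON. servo_tool: Moves the arm, as the interface text tells. Its arguments: {"type":"object","properties":{"moves":{"type":"array"}},"required":["moves"]}

```bash
mkdir -p pics; cat > h.py <<'E'
import numpy as np, cv2, pickle
from plant import manip
def grab(n,tag):
    f=manip.grab_frame(n); cv2.imwrite(f'pics/{tag}.png',f['image']); pickle.dump(f,open(f'pics/{tag}.pkl','wb')); return f
def load(tag): return pickle.load(open(f'pics/{tag}.pkl','rb'))
def ray(f,uv):
    p=cv2.undistortPoints(np.array([[uv]],float),np.array(f['mtx']),np.array(f['dist_coeffs']))[0,0]
    d=np.array(f['rotation'])@np.array([p[0],p[1],1]); return np.array(f['eye']),d/np.linalg.norm(d)
def plane(f,uv,z):
    e,d=ray(f,uv); return e+d*(z-e[2])/d[2]
def tri(f1,u1,f2,u2):
    a,d=ray(f1,u1); b,e=ray(f2,u2)
    s=np.linalg.lstsq(np.stack([d,-e],1),b-a,rcond=None)[0]
    p,q=a+d*s[0],b+e*s[1]; return (p+q)/2,np.linalg.norm(p-q)
E
python3 - <<'E'
from h import *
a=grab('top','top0');b=grab('side','side0')
print(a['eye'],b['eye'],manip.state())
E
```

```text
[ 0.30542316 -0.15681214  1.19462853] [0.20531749 0.43372279 0.72335669] {'time': 0.1, 'joint_pos': array([-1.22902628e+00,  5.32723206e-02,  1.61414920e+00, -1.10685229e-05,
        1.47604237e+00, -1.19005172e-01]), 'joint_vel': array([ 0.00036666, -0.00181952, -0.00208863, -0.00017995, -0.00070814,
       -0.00101022]), 'joint_efforts': array([-4.80461113e-04, -3.94902527e+01, -3.71364534e+01, -1.82948652e-04,
        3.92840506e-03,  2.95184157e-05]), 'tool_pos': array([ 0.27771213, -0.5593019 ,  0.24420191]), 'tool_rot': array([-9.29205738e-04,  9.73577409e-01,  2.28355324e-01, -1.09470625e-04]), 'contact_force': array([0.16618458, 0.53359582, 0.43215327]), 'ft_torque': array([0.02792286, 0.03406784, 0.01371123]), 'grasp_force': 0.0, 'gripper_width': 1.0000468676362424}
```

View pics/top0.png

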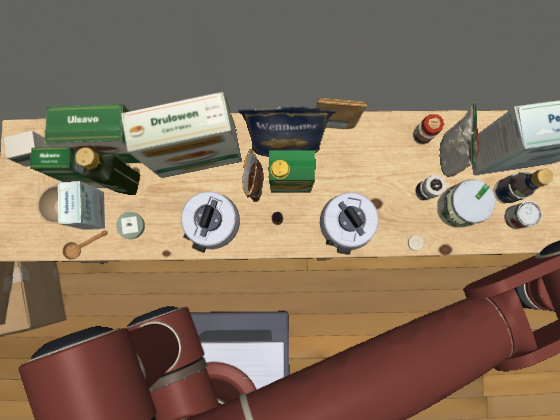

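View pics/side0.png

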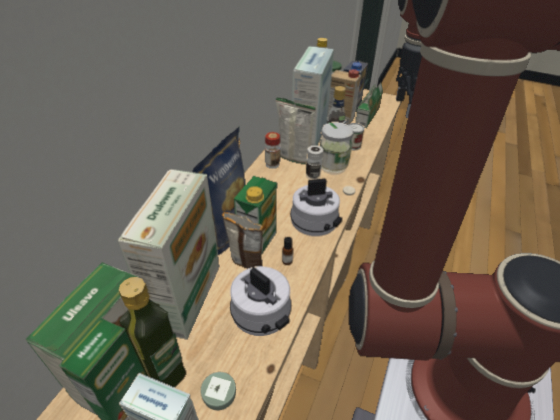

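The top view shows two mills, at about (209,219) on the left and (350,220) on the right. The side view shows them at about (260,298) and (316,208). I'll crop in on all four.

```bash
python3 - <<'E'
from h import *
a=load('top0')['image'];b=load('side0')['image']
c=lambda i,u,v:cv2.resize(i[v-37:v+38,u-50:u+50],(400,300),interpolation=cv2.INTER_CUBIC)
cv2.imwrite('pics/comp.png',np.vstack([np.hstack([c(a,209,219),c(a,350,220)]),np.hstack([c(b,260,295),c(b,316,203)])]))
E
```

```text
(no output)
```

View pics/comp.png

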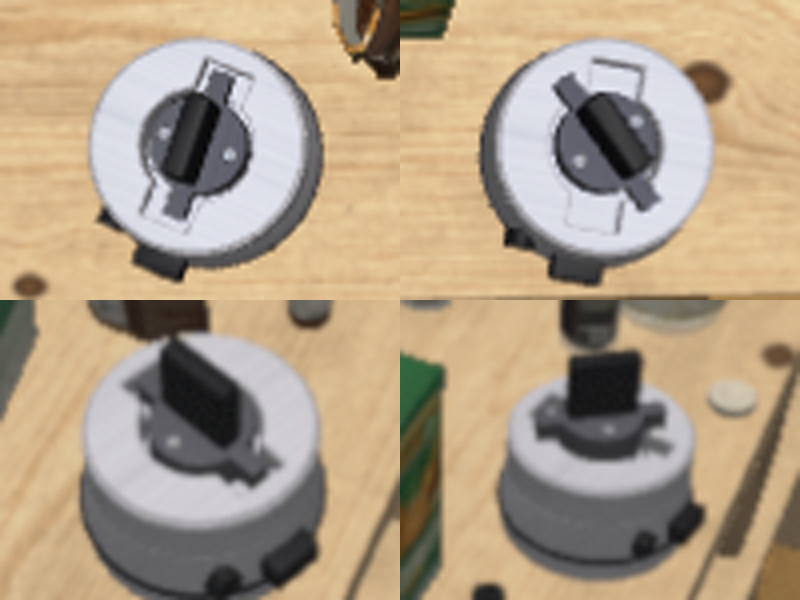

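The right mill is the unseated one: the lugs are rotated away from the notches. I can locate it from the lug tips, the notch ends and the bar top.

```bash
python3 - <<'E'
from h import *
a=load('top0');b=load('side0')
T=lambda x,y:(300+(x-400)/4,183+y/4); S=lambda x,y:(266+(x-400)/4,166+(y-300)/4)
ang=lambda p,q:np.degrees(np.arctan2(*(p-q)[1::-1]))
# which lug matches which: try both
for s1,s2 in [((545,412),(655,415)),((655,415),(545,412))]:
    print([tri(a,T(567,88),b,S(*s1)),tri(a,T(648,197),b,S(*s2))])
p,q=plane(a,T(567,88),.094),plane(a,T(648,197),.094); print('lug',p,q,(p+q)/2,ang(p,q),np.linalg.norm(p-q))
p,q=plane(a,T(618,78),.08),plane(a,T(593,213),.08); print('notch',p,q,(p+q)/2,ang(p,q),np.linalg.norm(p-q))
print('rim',plane(a,T(604,147),.08), 'other rim',plane(a,(159+197/4,182+147/4),.08))
# dark mask of the rim (bright) as ellipse
m=(a['image'].min(2)>165).astype(np.uint8); m[:, :300]=0;m[:,400:]=0;m[:180]=0;m[260:]=0
c=max(cv2.findContours(m,0,2)[0],key=cv2.contourArea);e=cv2.fitEllipse(c);print(e,plane(a,e[0],.08))
for z in (.06,.08): print(np.linalg.norm(plane(a,(e[0][0]-e[1][0]/2,e[0][1]),z)-plane(a,(e[0][0]+e[1][0]/2,e[0][1]),z)))
# bar top: top edge midpoint
for s in [((570,357),(638,352))]: print('bar top mid', tri(a,T(612,133),b,S(604,354)))
E
```

```text
Traceback (most recent call last):
  File "h.py", line 12, in tri
    a,d=ray(f1,u1); b,e=ray(f2,u2)
        ~~~^^^^^^^
  File "h.py", line 8, in ray
    d=np.array(f['rotation'])@np.array([p[0],p[1],1]); return np.array(f['eye']),d/np.linalg.norm(d)
      ~~~~~~~~~~~~~~~~~~~~~~~^~~~~~~~~~~~~~~~~~~~~~~~
ValueError: matmul: Input operand 1 has a mismatch in its core dimension 0, with gufunc signature (n?,k),(k,m?)->(n?,m?) (size 3 is different from 4)
```

Rotation is given as a quaternion.

```bash
sed -i "s/d=np.array(f\['rotation'\])@np.array(\[p\[0\],p\[1\],1\])/d=R(f['rotation']).apply([p[0],p[1],1])/; 2a from scipy.spatial.transform import Rotation\ndef R(q): return Rotation.from_quat(np.array(q),scalar_first=True)" h.py; python3 - <<'E'
from h import *
a=load('top0');b=load('side0')
T=lambda x,y:(300+(x-400)/4,183+y/4); S=lambda x,y:(266+(x-400)/4,166+(y-300)/4)
ang=lambda p,q:np.degrees(np.arctan2(*(p-q)[1::-1]))
print(a['rotation'])
for s1,s2 in [((545,412),(655,415)),((655,415),(545,412))]:
    print([tri(a,T(567,88),b,S(*s1)),tri(a,T(648,197),b,S(*s2))])
p,q=plane(a,T(567,88),.094),plane(a,T(648,197),.094); print('lug',p,q,(p+q)/2,ang(p,q),np.linalg.norm(p-q))
p,q=plane(a,T(618,78),.08),plane(a,T(593,213),.08); print('notch',p,q,(p+q)/2,ang(p,q),np.linalg.norm(p-q))
print('rim',plane(a,T(604,147),.08), 'other rim',plane(a,(159+197/4,182+147/4),.08))
m=(a['image'].min(2)>165).astype(np.uint8); m[:, :300]=0;m[:,400:]=0;m[:180]=0;m[260:]=0
c=max(cv2.findContours(m,0,2)[0],key=cv2.contourArea);e=cv2.fitEllipse(c);print(e,plane(a,e[0],.08))
for z in (.06,.08): print(np.linalg.norm(plane(a,(e[0][0]-e[1][0]/2,e[0][1]),z)-plane(a,(e[0][0]+e[1][0]/2,e[0][1]),z)))
print('bar top mid', tri(a,T(612,133),b,S(604,354)))
s=manip.state(); print(R(s['tool_rot']).as_matrix())
E
```

```text
[ 0.04509743 -0.70040439  0.71118076 -0.04027204]
[(array([ 0.44895332, -0.29050155,  0.09785912]), np.float64(0.0017387780845963465)), (array([ 0.39039485, -0.33468373,  0.08244952]), np.float64(0.0009025215274169703))]
[(array([ 0.41348167, -0.29260228,  0.11713259]), np.float64(0.06438755054398389)), (array([ 0.42425578, -0.32527719,  0.07606259]), np.float64(0.07081027544957424))]
lug [ 0.44860533 -0.29117383  0.094     ] [ 0.3890739  -0.33292325  0.094     ] [ 0.41883962 -0.31204854  0.094     ] 35.04199280663495 0.07271179466992586
notch [ 0.45549752 -0.3209602   0.08      ] [ 0.38195377 -0.30497766  0.08      ] [ 0.41872564 -0.31296893  0.08      ] -12.260883368497126 0.07526037985300733
rim [ 0.41777547 -0.312075    0.08      ] other rim [ 0.42481848 -0.00143199  0.08      ]
((351.0389404296875, 218.7718963623047), (52.1447639465332, 53.547237396240234), 129.93836975097656) [ 0.41991164 -0.31222782  0.08      ]
0.11583804915818058
0.11379618177235507
bar top mid (array([ 0.41967407, -0.3078367 ,  0.14043594]), np.float64(0.001670792343196201))
[[ 8.95707668e-01  4.44642966e-01 -6.37534410e-04]
 [ 4.44643373e-01 -8.95705965e-01  1.75931103e-03]
 [ 2.11221900e-04 -1.85930383e-03 -9.99998249e-01]]
```

Measured mill centre is about (0.419, -0.312). Bar yaw is about 35° and notch yaw about -12°, with the lug and bar heights as expected. Next I move to a hover above it.

Call:
servo_tool(
  moves=[
    [[29.5, -19.8, 0, 0, 0, 0, 85], [29.5, -19.8, 0, 0, 0, 0, 85], [29.5, -19.8, 0, 0, 0, 0, 85], [29.5, -19.8, 0, 0, 0, 0, 85], [29.5, -19.8, 0, 0, 0, 0, 85], [29.5, -19.8, 0, 0, 0, 0, 85], [29.5, -19.8, 0, 0, 0, 0, 85], [29.5, -19.8, 0, 0, 0, 0, 85], [0, 0, 0, 0, 0, -8.6, 85], [0, 0, 0, 0, 0, 0, 85]],
  ],
)

```text
time: 1.35
tool_pos: [0.4189, -0.3124, 0.2448]
tool_rot: [-0.0, 0.954, 0.3, -0.0]
contact_force: [-0.5, -0.2, -0.8]
gripper_width: 0.997
grasp_force: 0.0
```

```bash
python3 - <<'E'
from h import *
f=grab('wrist','w1'); print(f['eye']); s=manip.state(); print(s['tool_pos'],R(s['tool_rot']).as_matrix(),s['joint_pos'],s['time'])
E
```

```text
[ 0.47378557 -0.27347813  0.37198239]
[ 0.41871694 -0.31278747  0.24489244] [[ 8.20471724e-01  5.71686828e-01 -5.66699881e-04]
 [ 5.71687069e-01 -8.20471631e-01  4.43520454e-04]
 [-2.11406374e-04 -6.87870986e-04 -9.99999741e-01]] [-7.83994141e-01 -1.94247254e-01  1.84813407e+00 -8.63909325e-05
  1.48842030e+00  1.78248777e-01] 1.4
```

View pics/w1.png

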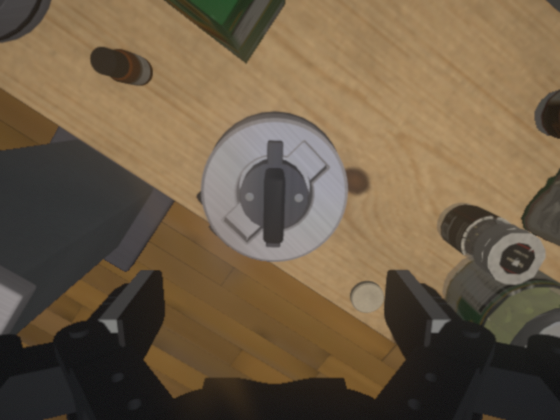

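The wrist view shows the bar nearly vertical in the image, around (275,168)–(272,243), so tool yaw is close. The notches are at about (310,157) and (241,222), and the rim centre is near (275,190).

```bash
python3 - <<'E'
from h import *
f=load('w1');a=load('top0')
ang=lambda p,q:np.degrees(np.arctan2(*(p-q)[1::-1]))
g=f['image']; m=(g.max(2)<45).astype(np.uint8); m[:140]=0;m[260:]=0;m[:,:225]=0;m[:,325:]=0
c=max(cv2.findContours(m,0,2)[0],key=cv2.contourArea);r=cv2.minAreaRect(c);print('bar',r)
bx=sorted(cv2.boxPoints(r).tolist(),key=lambda v:v[1]); t=np.mean(bx[:2],0);b=np.mean(bx[2:],0)
for z in(.116,.138):
    p,q=plane(f,t,z),plane(f,b,z);print(t,b,p,q,(p+q)/2,ang(p,q))
m=(g.min(2)>110).astype(np.uint8); m[:100]=0;m[280:]=0;m[:,:190]=0;m[:,360:]=0
c=max(cv2.findContours(m,0,2)[0],key=cv2.contourArea);e=cv2.fitEllipse(cv2.convexHull(c));print('rim',e,plane(f,e[0],.08))
print('rim tri',tri(f,e[0],a,(351.04,218.77)))
p,q=plane(f,(311,157),.08),plane(f,(241,223),.08);print('notch',(p+q)/2,ang(p,q),np.linalg.norm(p-q))
p,q=plane(f,(275,142),.094),plane(f,(274,245),.094);print('lug',(p+q)/2,ang(p,q),np.linalg.norm(p-q))
cv2.imwrite('pics/w1c.png',cv2.resize(g[110:270,180:380],(800,640))[20:620])
E
```

```text
Traceback (most recent call last):
ValueError: max() iterable argument is empty
```

```bash
python3 - <<'E'
from h import *
f=load('w1');a=load('top0')
ang=lambda p,q:np.degrees(np.arctan2(*(p-q)[1::-1]))
g=f['image']; print(g[200:206,255:292:3].max(2)[0], g[150,200:350:10].min(1))
cv2.imwrite('pics/w1c.png',cv2.resize(g[110:270,180:380],(800,640),interpolation=cv2.INTER_CUBIC)[20:620])
G=g[120:260,205:345]; v=G.max(2); th=(int(v.min())+85)//2
m=np.zeros(g.shape[:2],np.uint8); m[160:250,255:295]=g[160:250,255:295].max(2)<th
c=max(cv2.findContours(m,0,2)[0],key=cv2.contourArea);print(th,cv2.minAreaRect(c))
p,q=plane(f,(311,157),.08),plane(f,(241,223),.08);print('notch',(p+q)/2,ang(p,q),np.linalg.norm(p-q))
p,q=plane(f,(275,142),.094),plane(f,(274,245),.094);print('lug',(p+q)/2,ang(p,q),np.linalg.norm(p-q))
print('rim',plane(f,(275,190),.08),tri(f,(275,190),a,(351.04,218.77)))
E
```

```text
[88 84 83 59 55 56 57 58 59 51 74 84 82] [ 93  99 153 149 154 156 157  84  81 156 154 151 156 153  96]
67 ((273.72955322265625, 205.00621032714844), (20.803213119506836, 74.32421875), 1.5481576919555664)
notch [ 0.42260833 -0.30997644  0.08      ] -11.077719921319385 0.07809836470069893
lug [ 0.42177833 -0.30990883  0.094     ] 34.45710577888486 0.08098979996969141
rim [ 0.42309297 -0.30949884  0.08      ] (array([ 0.42109348, -0.31228845,  0.06915203]), np.float64(0.002885760381391085))
```

View pics/w1c.png

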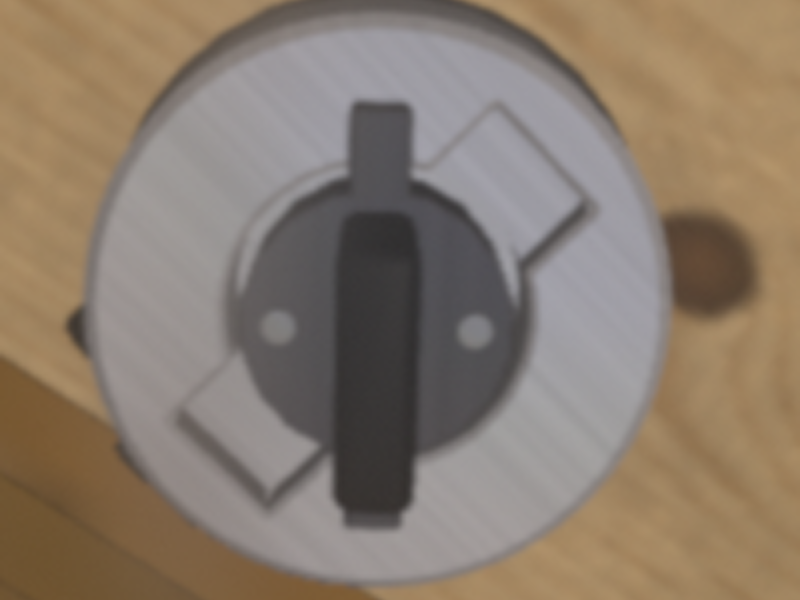

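The crop shows the lug tips at about (275,140) and (273,247) and the notch ends at about (316,154) and (236,230). That makes the turn about 45°. Next I descend and grip, with TCP at about 0.116.

Call:
servo_tool(
  moves=[
    [[2.5, -0.5, 20, 0, 0, 1, 85], [0, 0, 25, 0, 0, 0, 70], [0, 0, 25, 0, 0, 0, 60], [0, 0, 25, 0, 0, 0, 60], [0, 0, 20, 0, 0, 0, 60], [0, 0, 14, 0, 0, 0, 60], [0, 0, 0, 0, 0, 0, 40], [0, 0, 0, 0, 0, 0, 25], [0, 0, 0, 0, 0, 0, 12], [0, 0, 0, 0, 0, 0, 8], [0, 0, 0, 0, 0, 0, 8], [0, 0, 0, 0, 0, 0, 8]],
  ],
)

```text
time: 2.9
tool_pos: [0.4213, -0.3117, 0.1176]
tool_rot: [0.001, 0.956, 0.292, 0.001]
contact_force: [0.5, -0.9, 6.7]
gripper_width: 0.156
grasp_force: 59.1
```

Call:
servo_tool(
  moves=[
    [[0, 0, 0, 0, 0, 6.5, 8], [0, 0, 0, 0, 0, 6.5, 8], [0, 0, 0, 0, 0, 6.5, 8], [0, 0, 0, 0, 0, 6.5, 8], [0, 0, 0, 0, 0, 6.5, 8], [0, 0, 0, 0, 0, 6.5, 8], [0, 0, 0, 0, 0, 6.5, 8], [0, 0, 0, 0, 0, 0, 8], [0, 0, 2, 0, 0, 0, 8], [0, 0, 2, 0, 0, 0, 8], [0, 0, 0, 0, 0, 0, 8]],
  ],
)

```text
time: 4.28
tool_pos: [0.4204, -0.3109, 0.1118]
tool_rot: [-0.0, 0.995, -0.1, -0.0]
contact_force: [-0.3, 0.4, -2.9]
gripper_width: 0.156
grasp_force: 58.3
```

It moved down 6 mm with no resistance, so the lugs are entering. I'll lower it the rest of the way.

Call:
servo_tool(
  moves=[
    [[0, 0, 2, 0, 0, 0, 8], [0, 0, 2, 0, 0, 0, 8], [0, 0, 2, 0, 0, 0, 8], [0, 0, 1, 0, 0, 0, 8], [0, 0, 0, 0, 0, 0, 8]],
  ],
)

```text
time: 4.9
tool_pos: [0.4206, -0.3111, 0.1052]
tool_rot: [-0.0, 0.995, -0.1, -0.0]
contact_force: [-0.7, -0.5, -2.6]
gripper_width: 0.153
grasp_force: 58.3
```

Release slowly, then back off straight up and look.

Call:
servo_tool(
  moves=[
    [[0, 0, 0, 0, 0, 0, 20], [0, 0, 0, 0, 0, 0, 40], [0, 0, 0, 0, 0, 0, 60], [0, 0, 0, 0, 0, 0, 60], [0, 0, -10, 0, 0, 0, 60], [0, 0, -25, 0, 0, 0, 60], [0, 0, -35, 0, 0, 0, 60], [0, 0, -35, 0, 0, 0, 60], [0, 0, -35, 0, 0, 0, 60], [0, 0, 0, 0, 0, 0, 60]],
  ],
)

```text
time: 6.15
tool_pos: [0.4221, -0.3125, 0.2501]
tool_rot: [0.003, 0.995, -0.1, 0.003]
contact_force: [0.3, 0.1, 0.4]
gripper_width: 0.705
grasp_force: 0.0
```

```bash
python3 - <<'E'
from h import *
f=grab('wrist','w2');b=grab('side','side2'); print(manip.state()['tool_pos'])
cv2.imwrite('pics/c2.png',np.hstack([cv2.resize(f['image'][100:290,180:370],(400,400)),cv2.resize(b['image'][166:241,278:353],(400,400),interpolation=cv2.INTER_CUBIC)]))
E
```

```text
[ 0.42063864 -0.31111321  0.24555981]
```

View pics/c2.png

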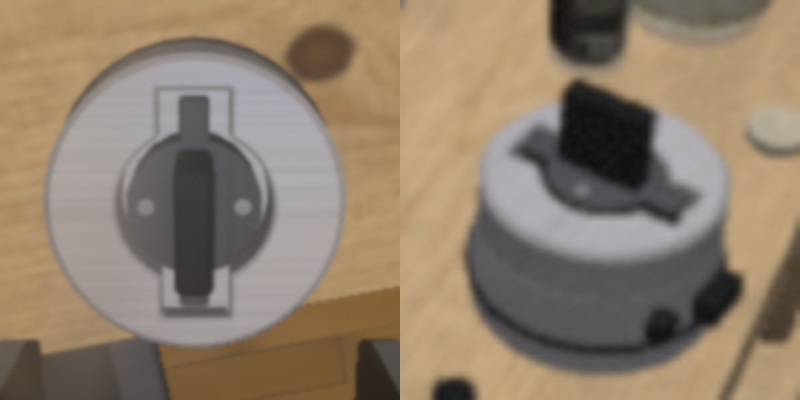

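The picture shows both lugs inside the notches and aligned with them. A quick height check on the bar top comes next (0.124 if home, 0.138 if up).

```bash
python3 - <<'E'
from h import *
f=load('w2');b=load('side2')
print('bar top',tri(f,(180+194*.475,100+234*.475),b,(278+210*.1875,166+98*.1875)))
t,l=(180+194*.475,100+96*.475),(180+194*.475,100+305*.475)
for z in(.08,.094):
  p,q=plane(f,t,z),plane(f,l,z); print('lug',z,(p+q)/2,np.linalg.norm(p-q))
# lug tip in side (near) vs wrist
print('lug tip',tri(f,l,b,(278+288*.1875,166+208*.1875)),tri(f,t,b,(278+120*.1875,166+145*.1875)))
E
```

```text
bar top (array([ 0.42003849, -0.31134843,  0.12287845]), np.float64(0.0012412583336895433))
lug 0.08 [ 0.42124305 -0.31119893  0.08      ] 0.08353763268883582
lug 0.094 [ 0.4243339  -0.31183765  0.094     ] 0.07960925792940342
lug tip (array([ 0.37674942, -0.3036287 ,  0.07665526]), np.float64(0.004965970360809162)) (array([ 0.46297502, -0.31895922,  0.07475141]), np.float64(0.002681020431070252))
```

Bar top is at 0.123 m and the lug tops are at about 0.08 m, so the carrier is home.

```bash
python3 -c "
from plant import manip
print(manip.job_done())"
```

```text
the job is handed in; nothing more can be done
None
```

I turned the carrier in the right-hand mill about 45° until its lugs dropped into the notches, then released it and handed the job in at about 6 s; the pictures showed it flush with the rim, I never moved near the other mill, and no verdict came back.

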